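# Eject a plug-in module from the inspection dock and start its test

## Robot

A 7-joint arm with a two-finger parallel gripper is mounted at the origin on the work surface. World frame = base frame: x ahead of the robot, y to its left, z up, the work surface at z = 0. Lengths are in m, angles in rad, forces in N, time in s.
With the tool pointing down it reaches from about 0.4 to 0.85 m from the base axis. Payload 10.4 kg.
Tool frame: the origin (TCP) lies midway between the tips of the shut fingers; the grasp point (between the pads) lies 19 mm behind it; z points along the fingers, y is the line along which they close (so a half turn about z gives the same grasp; the last joint's range is limited). The gripper opens to 87 mm and grips with 3 to 60 N. Pads are 19 mm wide; open, the fingers measure 117 mm over their backs; the gripper's body (75 mm by 190 mm) begins 51 mm behind the grasp point.
Start: joints at [1.148, 0.332, -0.065, 1.46, 0.022, 1.35, -0.088], TCP at [0.243, -0.576, 0.223] pointing down, gripper open.
Joint ranges: [-2.6, 2.6], [-0.5, 2.12], [-1.47, 1.34], [0.16, 2.42], [-1.27, 4.41], [0.06, 2.06], [-2.6, 2.6]. Speed limits (rad/s): [2.22, 2.22, 2.79, 2.79, 3.14, 3.14, 3.14].

## Interface

Orientations are given as a unit quaternion [x, y, z, w].
In Python, from bench import r gives the robot as it stands.
- The arm moves only by the tool arm_command, never from a script. Its argument "moves" is one flat list of numbers, 4 for each row, row after row: the shift along the tool's x, y, z in cm, then the turn about the tool's z in degrees. A call has 1 to 12 rows; each row shifts and turns the commanded pose from where the row before left it, along the tool's axes as they then stand; what a row does not reach is not made up. A row lasts 1/12 s, in which the tool goes at most 41.7 mm and 7.16 degrees, less where a joint would pass 70% of its speed; a pose out of reach is approached as far as the arm can. A call with a gripper value outside its range is refused whole. "fingers" is the opening in per cent of the stroke, from 0 (shut) to 100 (fully open), set as the call begins (left out, the last holds). The fingers move at their own pace and stop on an object; "squeeze" is the grip in N (left out, the last holds). Time passes only in rows, so rows that do not move let the fingers close. It gives the time, the measured TCP pose, the force, the opening and the grip force at its end, in the units of the state.
- r.read_state(): the state, without advancing time (a new reading comes with each control period).
- r.camera(name): name is "scene" or "side" or "wrist"; returns the picture (420x560x3 uint8, red, green, blue); there is no depth.
- r.camera_info(name): a dict with "fx", "fy", "cx", "cy" (pixels), "k1" (the pictures are not rectified: a ray, as slopes to the right and down, at radius r is drawn at 1 + k1 r^2 times it, then the intrinsics apply), "origin" and "attitude" of the camera in the world. Camera axes: x right, y up, looking along -z (the intrinsics and any distortion apply to the point x, -y, -z); pixel columns grow to the right and rows downward; lengths in m; the calibration is good to about 2 mm. A picture is of the moment at which its call begins: read the wrist's pose just before it. camera_info takes no time and is no camera call; for the wrist camera it gives the pose at the moment of the call.
- r.close_job(): hands the job in; it is judged then, once.
The state is a dict: "time": time; "joint_positions": joint angles; "joint_vel": joint speeds; "joint_torque": joint torques, N m; "ee_pos": TCP position; "eef_rot": TCP orientation; "ft_force": force on the tool from outside, world axes, zero at the start; "torque": the same for the moment, N m; "width": finger opening in m; "grip_force": force on a finger pad.
Only numpy, scipy, OpenCV 4.12 (cv2) and the standard library are available. Lean on these libraries where they do the work, as an engineer would, in place of code of your own. Each camera call takes 0.05 s, during which the arm holds its last target. There are 200 camera calls.

## Task

Push the spring ejector of the dock under the inspection camera fully in so that it drives the module out, then take the module and set it down flat in the tester's nest with its connector tongue towards the black contact block. With the module in place and released, press the tester's start button fully down and let it come up again. Do not bump the camera or its ring light, do not let the module fall, and leave the transformer and the solder spool where they are.

Things in the scene. Friction and masses are not known exactly. Their poses are not given: they have to be found in the camera images.
- dock: Fixed ejector dock: aluminium channel on a white stage plate (215 x 200 x 15 mm). Origin: on the table under the channel's middle line; x: the way the module is driven out, y across, z up. Channel: x -45 to 60 mm, floor at z 40 mm, 54 mm wide inside, 70 outside; steel lips at z 64 to 70 mm leave a 30 mm slot open above the module.
- exit (a point): Middle of the floor at the channel's open end (dock x 60, z 40 mm). From here a ledge 36 mm wide (narrower than the module) goes on level with the floor to x 125 mm, so that the driven-out module stays supported and its sides can be gripped.
- ejector (a joint): The ejector slide, m: 0 at rest, 0.050 pushed fully in along the dock's +x. Spring return, 3 N rising to 8 N. Fully in, its rod (20 mm wide, 14 mm high) has pushed the module until it stands about 45 mm out of the exit; the module stays there when the slide comes back.
- ejector_pad (a point): Centre of the outer face of the ejector's black push plate: upright, 60 mm wide (dock y), 36 mm high (z 30 to 66 mm), 10 mm thick, facing the dock's -x; at dock x -125, z 48 mm at rest. It moves with the slide to x -75 mm, then below the rim of the ring light.
- camera: Inspection camera over the dock, same origin and axes, fixed to it; must not be bumped (under 3 N). White ring light: 110 mm diameter disc, centre dock x -30, y 0, z 120 to 150 mm; black collar 90 mm diameter to z 185 mm; barrel 60 mm diameter to z 245 mm. An arm (z 190 to 220 mm) runs to a column (280 mm tall, clamp 48 mm diameter) at x -30, y -125 mm.
- module: Plug-in module, loose, about 140 g: grey plastic case 85 x 50 x 22 mm with a narrower black connector tongue at one end (15 long, 30 wide, 8 mm thick); 100 mm overall. Origin: centre of the underside of the overall length; case at x -35 to 50 mm, tongue at x -50 to -35 mm, z up. At the start it lies in the channel, tongue towards the ejector, axes along the dock's.
- module_tongue (a point): End of the module's connector tongue (module x -50, z 11 mm).
- tester: Fixed tester: grey box 210 (x) x 100 (y) x 35 mm (z) with a nest on its top; origin: centre of its underside. Black contact block 20 x 56 mm, 18 mm high, on its top at x -43 to -23 mm.
- nest (a point): Centre of the nest's floor (tester x 35, z 35 mm), axes as the tester's. The nest is 116 mm (x) by 64 mm (y) inside, with a steel rim 4 mm thick and 6 mm high on three sides and the black contact block at its -x end. The module lies in it with its axes along the nest's (tongue to -x).
- start (a joint): Travel of the tester's round start button, m: 0 up, 0.006 fully down (5 N, spring return).
- start_top (a point): Centre of the top of the start button (32 mm diameter), at tester x -78, y -5 mm, beyond the contact block from the nest.
- transformer: Blue toroidal transformer, loose, 116 mm diameter, 49 mm high with its bolt; origin: centre of underside. It stands on the other side of the dock from the tester.
- spool: Copper-coloured solder spool with white flanges, loose, 44 mm diameter, 36 mm high, standing on the white stage plate; origin: centre of underside.
Things that resemble listed ones, but are neither listed nor needed, are in the scene too. There is more than one size of the module; the job needs the middle-sized. What is shaped like the tester but yellow is not meant.

How it is judged:
By the outcome, as a careful person would: the job done as asked, in the order asked, and still so for the second after the job is handed in, with the robot touching nothing.
It also fails if it takes over 72 s, if anything falls off the work surface, if the arm or the gripper's body presses on something with over 40 N, if the wrist force passes 120 N, or if a joint passes its speed limit or range.

## Working session

There is one attempt and no reset: what is moved stays moved. The work goes in short steps, Python scripts to look and compute and a tool call to move; the robot and the scene stay as the last step left them, time stands still between calls to the robot, and variables do not carry over. Pictures are saved under pics/ and viewed, at most 10 in all, crops included, and the job is handed in when it is done.

Besides the shell and the picture viewer there is one more tool, called after "Call:" as name(argument=value, ...) on one line, values as JSON. arm_command: Moves the arm, as the interface text tells. Its arguments: {"type":"object","properties":{"moves":{"type":"array"},"fingers":{"type":"number"},"squeeze":{"type":"number"}},"required":["moves"]}

```bash
mkdir -p pics; ls
python3 - <<'E'
from bench import r
import cv2
for n in("scene","side"):
    im=r.camera(n); cv2.imwrite(f"pics/{n}0.png",cv2.cvtColor(cv2.resize(im,(784,588),interpolation=cv2.INTER_CUBIC),cv2.COLOR_RGB2BGR)); 
    cv2.imwrite(f"pics/raw_{n}0.png",cv2.cvtColor(im,cv2.COLOR_RGB2BGR)); print(n,r.camera_info(n))
print(r.camera_info("wrist")); print(r.read_state())
E
```

```text
pics
scene {'fx': 398.05703533502896, 'fy': 398.05703533502896, 'cx': 285.2253886368592, 'cy': 206.15881219527478, 'k1': 0.023036573325198647, 'origin': array([1.27261724, 0.37137631, 0.8642826 ]), 'attitude': array([0.21521775, 0.31059833, 0.74805227, 0.54555274])}
side {'fx': 464.80259683151337, 'fy': 464.80259683151337, 'cx': 286.7635438994799, 'cy': 200.07214194435673, 'k1': -0.14768863159251555, 'origin': array([0.43346368, 1.23279724, 0.71427654]), 'attitude': array([-0.02065083,  0.50678714,  0.86129997, -0.03004506])}
{'fx': 327.38287799400683, 'fy': 327.38287799400683, 'cx': 281.7960878702034, 'cy': 204.9050360404579, 'k1': -0.06515987206709273, 'origin': array([ 0.31525873, -0.54448917,  0.38361144]), 'attitude': array([-0.12021593,  0.08045928, -0.54672168,  0.8247241 ])}
{'time': 0.1, 'joint_positions': array([ 1.14839656,  0.3327651 , -0.06472765,  1.46087437,  0.02157431,
        1.34989206, -0.08848897]), 'joint_vel': array([-0.00021182, -0.00075043, -0.00069337, -0.00144519, -0.00055247,
        0.00089451,  0.00262707]), 'joint_torque': array([ 2.70679528e-03, -6.24545288e+01,  2.59810709e-02, -3.90719569e+01,
       -6.12383732e-02,  3.67047801e-02,  8.83774146e-05]), 'ee_pos': array([ 0.24315391, -0.57537882,  0.22185264]), 'eef_rot': array([ 9.80081200e-01,  1.98596210e-01, -1.35126075e-04, -6.07537070e-04]), 'ft_force': array([ 0.24787361,  0.25184063, -0.20911425]), 'torque': array([ 0.02703028,  0.0310992 , -0.02882029]), 'grip_force': 0.0, 'width': 0.08704767252720227}
```

View pics/scene0.png

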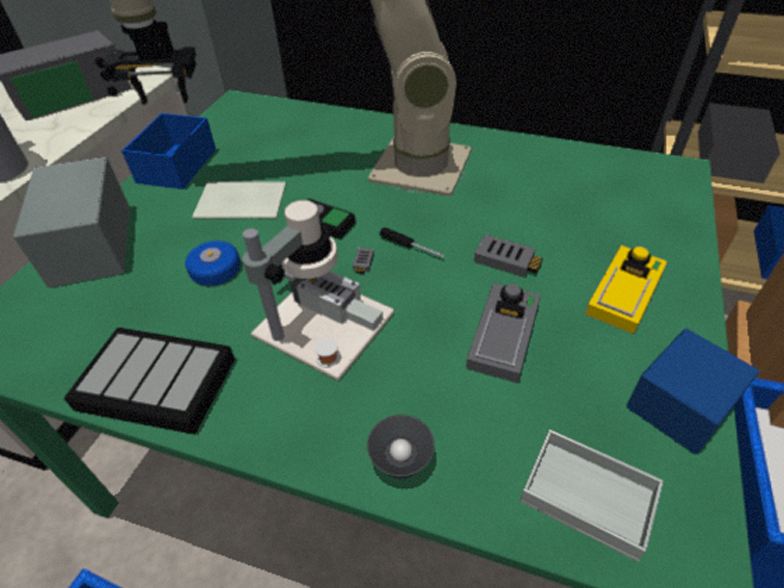

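View pics/side0.png

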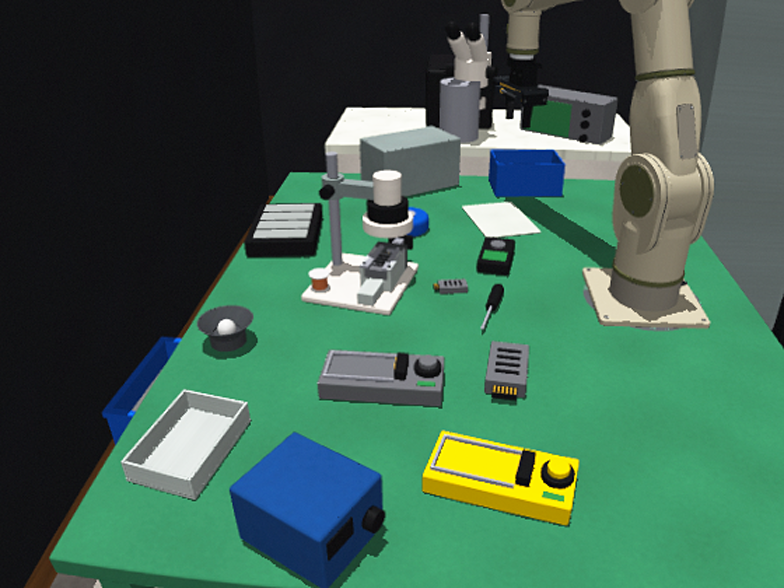

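```bash
cat > h.py <<'E'
import numpy as np, cv2
from scipy.spatial.transform import Rotation as R
def K(i): return np.array([[i['fx'],0,i['cx']],[0,i['fy'],i['cy']],[0,0,1.]])
def proj(i,P):
    p=(np.atleast_2d(P)-i['origin'])@R.from_quat(i['attitude']).as_matrix()
    s=np.c_[p[:,0]/-p[:,2],p[:,1]/p[:,2]]; s=s*(1+i['k1']*(s**2).sum(1,keepdims=True))
    return s*[i['fx'],i['fy']]+[i['cx'],i['cy']]
def ray(i,uv):
    d=(np.array(uv,float)-[i['cx'],i['cy']])/[i['fx'],i['fy']]; s=d.copy()
    for _ in range(20): s=d/(1+i['k1']*(s**2).sum())
    return R.from_quat(i['attitude']).apply([s[0],-s[1],-1.])
def onz(i,uv,z):
    d=ray(i,uv); return i['origin']+d*(z-i['origin'][2])/d[2]
def crop(im,x0,y0,w,h,s):
    c=cv2.resize(im[y0:y0+h,x0:x0+w],None,fx=s,fy=s,interpolation=cv2.INTER_CUBIC)
    for k in range(0,w,10): cv2.line(c,(k*s,0),(k*s,4 if (x0+k)%50 else 12),(255,255,0),1)
    for k in range(0,h,10): cv2.line(c,(0,k*s),(4 if (y0+k)%50 else 12,k*s),(255,255,0),1)
    return c
def mont(*cs):
    h=max(c.shape[0] for c in cs); return np.hstack([cv2.copyMakeBorder(c,0,h-c.shape[0],0,4,cv2.BORDER_CONSTANT) for c in cs])
E
python3 - <<'E'
from h import *
a=cv2.imread('pics/raw_scene0.png');b=cv2.imread('pics/raw_side0.png')
m=mont(crop(a,170,140,120,135,4),crop(b,220,160,80,65,4)); print(m.shape); cv2.imwrite('pics/m1.png',m)
m=mont(crop(a,330,195,60,80,6),crop(b,220,240,100,55,4)); print(m.shape); cv2.imwrite('pics/m2.png',m)
E
```

```text
(540, 808, 3)
(480, 768, 3)
```

View pics/m1.png

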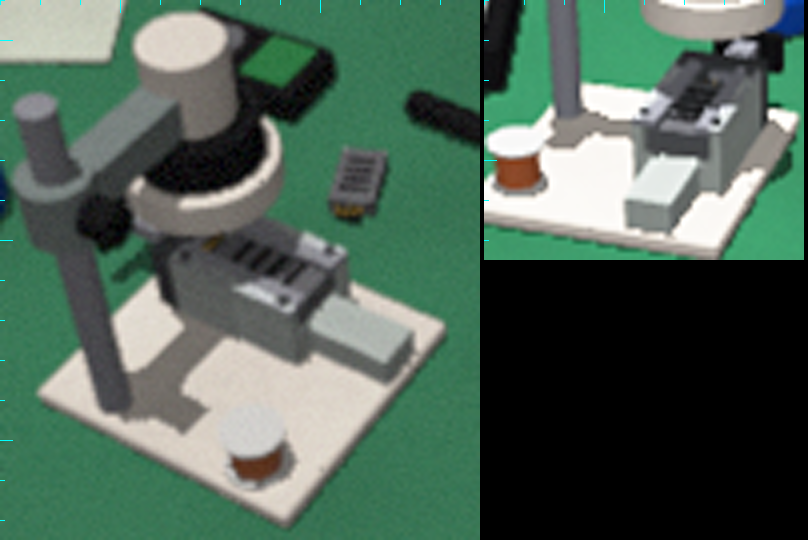

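View pics/m2.png

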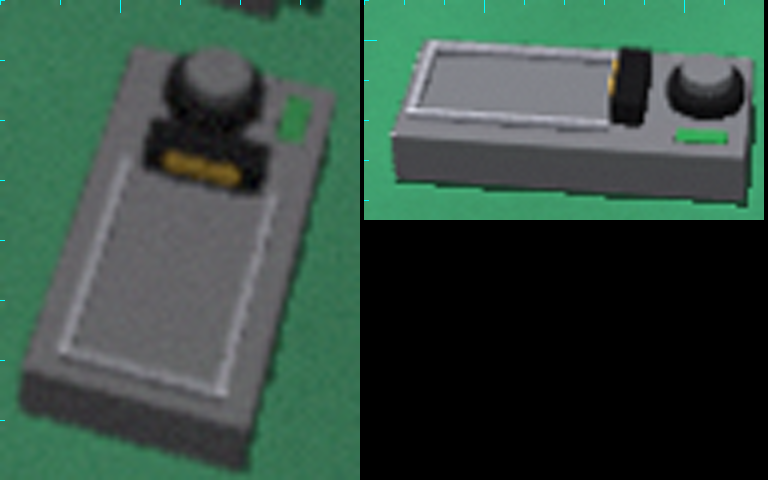

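```bash
cat > fit.py <<'E'
from h import *
from bench import r
from scipy.optimize import least_squares
A=r.camera_info('scene');B=r.camera_info('side')
def s1(u,v): return A,(170+u/4,140+v/4)
def d1(u,v): return B,(220+(u-484)/4,160+v/4)
def s2(u,v): return A,(330+u/6,195+v/6)
def d2(u,v): return B,(220+(u-364)/4,240+v/4)
dock=[((125,18,40),s1(412,332)),((125,-18,40),s1(388,362)),((60,-35,15),s1(300,360)),((60,-35,70),s1(303,303)),((60,35,70),s1(348,250)),
((125,-18,40),d1(627,198)),((125,18,40),d1(670,203)),((60,35,15),d1(715,190)),((60,35,70),d1(728,133)),((60,-35,70),d1(638,122))]
plate=[((-1,-1),s1(38,392)),((1,-1),s1(287,520)),((1,1),s1(445,326)),((1,1),d1(715,248)),((-1,1),d1(798,117))]
tes=[((-105,-50,35),s2(137,47)),((-105,50,35),s2(335,95)),((105,-50,35),s2(22,375)),((105,50,35),s2(248,435)),((105,-50,0),s2(22,410)),((105,50,0),s2(245,470)),
((105,50,35),d2(393,137)),((-105,50,35),d2(745,155)),((105,50,0),d2(396,180)),((-105,50,0),d2(745,205)),((105,-50,35),d2(430,42)),((-105,-50,35),d2(752,60))]
def T(p,q):
    q=np.array(q)/1000.; c,s=np.cos(p[2]),np.sin(p[2]); return np.array([p[0]+c*q[0]-s*q[1],p[1]+s*q[0]+c*q[1],q[2]])
def fd(p):
    e=[proj(i,T(p,q))[0]-uv for q,(i,uv) in dock]
    e+=[.7*(proj(i,T(p,(p[3]*1000+107.5*a,p[4]*1000+100*b,15)))[0]-uv) for (a,b),(i,uv) in plate]
    return np.ravel(e)
def ft(p): return np.ravel([proj(i,T(p,q))[0]-uv for q,(i,uv) in tes])
D=least_squares(fd,[.5,-.1,1.4,0,0],loss='soft_l1'); E=least_squares(ft,[.5,.2,0],loss='soft_l1')
if __name__=='__main__':
    np.set_printoptions(precision=4,suppress=True)
    print('dock',D.x,'\n',fd(D.x).reshape(-1,2).round(1).tolist()); print('tester',E.x,'\n',ft(E.x).reshape(-1,2).round(1).tolist())
    p=D.x
    for n,q in dict(pad=(-125,0,48),padin=(-75,0,48),exit=(60,0,40),modctr=(65,0,40),cam=(-30,0,120),col=(-30,-125,0)).items(): print(n,T(p,q))
    for n,q in dict(nest=(35,0,35),btn=(-78,-5,60)).items(): print(n,T(E.x,q))
    o=[(i['origin'],ray(i,uv)) for i,uv in (s2(218,70),d2(705,68))]
    M=np.c_[o[0][1],-o[1][1]]; t=np.linalg.lstsq(M,o[1][0]-o[0][0],rcond=None)[0]; print('btn tri',o[0][0]+t[0]*o[0][1],o[1][0]+t[1]*o[1][1])
    print('spool',onz(*s1(253,430),.051),onz(*d1(517,142),.051)); print('trafo',onz(A,(212/1.4,258/1.4),.045))
E
python3 fit.py
```

```text
dock [ 0.5646 -0.0314  1.3363  0.0248 -0.0494] 
 [[0.8, -1.6], [-0.3, -0.8], [-0.4, 0.6], [-2.9, 1.6], [0.4, -0.8], [-0.3, 0.4], [0.7, 1.0], [2.3, 1.8], [-1.2, -0.2], [-1.0, -0.7], [-0.4, -0.4], [-0.2, 0.2], [0.8, -0.4], [-0.3, 0.2], [-0.0, -0.3]]
tester [ 0.5354  0.3335 -0.0276] 
 [[-0.6, -1.3], [0.6, -1.4], [0.0, -1.8], [0.9, -1.4], [-0.9, 0.5], [-0.5, 0.8], [-1.0, 0.0], [0.4, 1.0], [-0.7, 0.8], [-0.0, 0.1], [-2.0, -0.6], [0.5, -0.5]]
pad [ 0.5355 -0.153   0.048 ]
padin [ 0.5471 -0.1044  0.048 ]
exit [0.5785 0.0269 0.04  ]
modctr [0.5797 0.0318 0.04  ]
cam [ 0.5576 -0.0606  0.12  ]
col [ 0.6792 -0.0897  0.    ]
nest [0.5704 0.3326 0.035 ]
btn [0.4573 0.3307 0.06  ]
btn tri [0.4593 0.3307 0.0564] [0.4584 0.3299 0.0574]
spool [0.7034 0.0275 0.051 ] [0.7011 0.0247 0.051 ]
trafo [ 0.5471 -0.3129  0.045 ]
```

Run:
```python
from h import *
from bench import r
a=cv2.imread('pics/raw_scene0.png');b=cv2.imread('pics/raw_side0.png')
w=cv2.cvtColor(r.camera('wrist'),cv2.COLOR_RGB2BGR); cv2.imwrite('pics/raw_w0.png',w)
m=mont(crop(a,60,0,90,80,4),crop(b,335,0,75,100,4)); w=cv2.resize(w,(336,252)); m=cv2.copyMakeBorder(m,0,600-m.shape[0],0,0,cv2.BORDER_CONSTANT); m[340:592,0:336]=w
print(m.shape); cv2.imwrite('pics/m3.png',m)
A=r.camera_info('scene');B=r.camera_info('side');s=r.read_state();Rm=R.from_quat(s['eef_rot']).as_matrix()
print(Rm.round(3))
for n,q in dict(tip=(0,0,0),f1=(0,.0585,0),f2=(0,-.0585,0),by1=(0,.095,-.07),by2=(0,-.095,-.07),bx1=(.095,0,-.07),bx2=(-.095,0,-.07)).items():
    P=s['ee_pos']+Rm@np.array(q); print(n,((proj(A,P)[0]-[60,0])*4).round(),((proj(B,P)[0]-[335,0])*4+[364,0]).round())
```

```text
(600, 668, 3)
[[ 0.921  0.389 -0.   ]
 [ 0.389 -0.921  0.001]
 [-0.    -0.001 -1.   ]]
tip [231. 289.] [500. 353.]
f1 [160. 292.] [473. 338.]
f2 [301. 285.] [529. 369.]
by1 [ 83. 213.] [461. 261.]
by2 [322. 202.] [554. 306.]
bx1 [176. 262.] [417. 289.]
bx2 [227. 158.] [591. 276.]
```

View pics/m3.png

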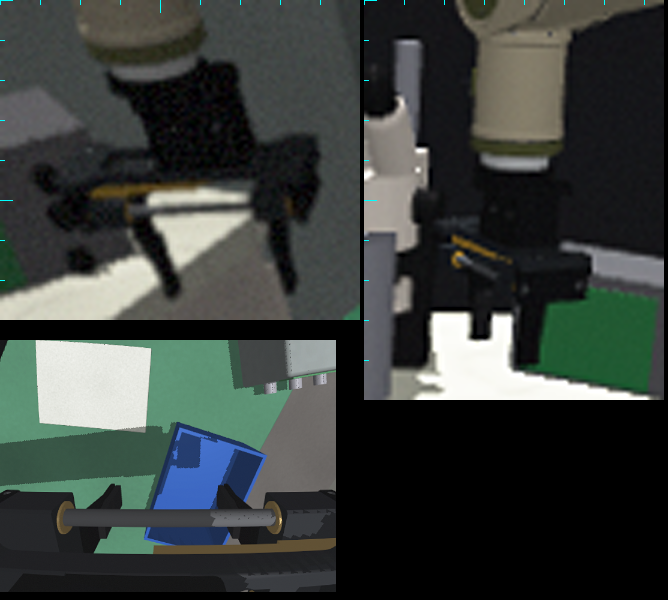

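Run:
```python
from fit import *
for z in(.022,.028):
    print(z,[onz(B,(u/1.4,v/1.4),z)[:2].round(3).tolist() for u,v in((489,344),(529,346),(528,380),(486,378),(493,388),(519,390))])
    print('   sc',[onz(A,(u/1.4,v/1.4),z)[:2].round(3).tolist() for u,v in((483,237),(538,246),(531,268),(475,255))])
print('small',[onz(B,(u/1.4,v/1.4),.015)[:2].round(3).tolist() for u,v in((440,280),(467,280),(467,290),(440,290))])
print('driver',[onz(B,(u/1.4,v/1.4),.01)[:2].round(3).tolist() for u,v in((500,287),(489,312),(482,331))],[onz(A,(u/1.4,v/1.4),.01)[:2].round(3).tolist() for u,v in((381,232),(412,245),(443,257))])
```

```text
0.022 [[0.347, 0.224], [0.272, 0.227], [0.284, 0.33], [0.356, 0.328], [0.345, 0.356], [0.302, 0.359]]
   sc [[0.277, 0.233], [0.272, 0.359], [0.349, 0.355], [0.343, 0.229]]
0.028 [[0.347, 0.233], [0.274, 0.235], [0.285, 0.338], [0.357, 0.336], [0.346, 0.363], [0.303, 0.366]]
   sc [[0.284, 0.234], [0.279, 0.359], [0.355, 0.355], [0.35, 0.23]]
small [[0.443, -0.029], [0.384, -0.033], [0.384, 0.012], [0.443, 0.016]]
driver [[0.311, -0.014], [0.34, 0.091], [0.357, 0.163]] [[0.316, -0.004], [0.339, 0.08], [0.358, 0.16]]
```

```bash
cat >> h.py <<'E'
def tool(s):
    m=R.from_quat(s['eef_rot']).as_matrix(); return np.array(s['ee_pos']),np.degrees(np.arctan2(m[1,0],m[0,0])),np.degrees(np.arccos(-m[2,2]))
def plan(start,wps,v=4.0,w=7.0):
    """start,(x,y,z,yawdeg[,v]) world waypoints in m -> flat rows in tool axes, tenths"""
    p=np.array(start[:3])*100; a=start[3]; rows=[]
    for q in wps:
        vv=q[4] if len(q)>4 else v; g=np.array(q[:3])*100; d=g-p; da=(q[3]-a+180)%360-180 if abs(q[3]-a)>180 else q[3]-a
        n=int(max(np.ceil(np.linalg.norm(d)/vv-1e-3),np.ceil(abs(da)/w-1e-3),1)); p0,a0=p.copy(),a
        for k in range(1,n+1):
            t=p0+d*k/n; ta=a0+da*k/n; c,s=np.cos(np.radians(a)),np.sin(np.radians(a)); e=t-p
            l=np.round([e@[c,s,0],e@[s,-c,0],-e[2]],1); dt=round(a-ta,1)
            p=p+l[0]*np.array([c,s,0])+l[1]*np.array([s,-c,0])+[0,0,-l[2]]; a=a-dt; rows.append([*l,dt])
    print(len(rows),'rows')
    for i in range(0,len(rows),12): print([float(x)+0. for rr in rows[i:i+12] for x in rr])
    print('end',p.round(2),round(a,1)); return rows
E
python3 - <<'E'
from fit import *
s=r.read_state();p,a,t=tool(s);print(p,a,t)
i=r.camera_info('wrist'); print('cam proj', (proj(A,i['origin'])[0]-[60,0])*4,(proj(B,i['origin'])[0]-[335,0])*4+[364,0])
m=R.from_quat(s['eef_rot']).as_matrix(); print('cam in tool',m.T@(i['origin']-p),'look',m.T@R.from_quat(i['attitude']).apply([0,0,-1]))
plan([*p,a],[(.40,-.42,.30,30),(.46,0.0,.30,60),(.34,.24,.30,87)])
E
```

```text
[ 0.24314269 -0.57545482  0.22194664] 22.90922078633919 0.06209022773979085
cam proj [138.15178322 132.12133024] [437.44820311 191.44988388]
cam in tool [ 0.07847266 -0.0005997  -0.16178167] look [-2.86191553e-01  1.30694465e-05  9.58172424e-01]
24 rows
[3.4, -1.4, -1.3, -1.2, 3.5, -1.3, -1.3, -1.2, 3.4, -1.2, -1.3, -1.1, 3.5, -1.1, -1.3, -1.2, 3.5, -1.1, -1.3, -1.2, 3.6, -1.0, -1.3, -1.2, 2.4, -3.0, 0.0, -2.7, 2.5, -3.0, 0.0, -2.8, 2.7, -2.8, 0.0, -2.7, 2.7, -2.6, 0.0, -2.7, 3.0, -2.6, 0.0, -2.7, 3.0, -2.3, 0.0, -2.8]
[3.1, -2.3, 0.0, -2.7, 3.3, -2.1, 0.0, -2.7, 3.3, -1.9, 0.0, -2.7, 3.4, -1.8, 0.0, -2.8, 3.5, -1.6, 0.0, -2.7, 2.1, -3.2, 0.0, -3.9, 2.4, -3.0, 0.0, -3.8, 2.5, -2.9, 0.0, -3.9, 2.7, -2.7, 0.0, -3.8, 2.9, -2.6, 0.0, -3.9, 3.1, -2.3, 0.0, -3.8, 3.2, -2.1, 0.0, -3.9]
end [34.   24.05 29.99] 87.0
```

Call:
arm_command(moves=[3.4,-1.4,-1.3,-1.2,3.5,-1.3,-1.3,-1.2,3.4,-1.2,-1.3,-1.1,3.5,-1.1,-1.3,-1.2,3.5,-1.1,-1.3,-1.2,3.6,-1.0,-1.3,-1.2,2.4,-3.0,0.0,-2.7,2.5,-3.0,0.0,-2.8,2.7,-2.8,0.0,-2.7,2.7,-2.6,0.0,-2.7,3.0,-2.6,0.0,-2.7,3.0,-2.3,0.0,-2.8], fingers=100)

```text
time: 1.15
ee_pos: [0.4332, -0.1895, 0.3005]
eef_rot: [0.919, 0.395, -0.0, 0.0]
ft_force: [1.2, -0.8, 0.2]
width: 0.087
grip_force: 0.0
```

Call:
arm_command(moves=[3.1,-2.3,0.0,-2.7,3.3,-2.1,0.0,-2.7,3.3,-1.9,0.0,-2.7,3.4,-1.8,0.0,-2.8,3.5,-1.6,0.0,-2.7,2.1,-3.2,0.0,-3.9,2.4,-3.0,0.0,-3.8,2.5,-2.9,0.0,-3.9,2.7,-2.7,0.0,-3.8,2.9,-2.6,0.0,-3.9,3.1,-2.3,0.0,-3.8,3.2,-2.1,0.0,-3.9])

```text
time: 2.15
ee_pos: [0.3388, 0.2417, 0.3005]
eef_rot: [0.724, 0.69, 0.0, 0.001]
ft_force: [1.1, -0.3, -0.3]
width: 0.0873
grip_force: 0.0
```

Run:
```python
from h import *
from bench import r
s=r.read_state();print(s['time'],tool(s),s['joint_positions'].round(3))
i=r.camera_info('wrist'); w=cv2.cvtColor(r.camera('wrist'),cv2.COLOR_RGB2BGR); cv2.imwrite('pics/raw_w1.png',w)
import pickle; pickle.dump(i,open('w1.pkl','wb'))
cv2.imwrite('pics/w1.png',cv2.resize(w,(784,588),interpolation=cv2.INTER_CUBIC))
```

```text
2.15 (array([0.33878427, 0.24165081, 0.3005121 ]), np.float64(87.1906163188981), np.float64(0.06118417872801589)) [ 0.301 -0.193 -0.881  1.797 -0.148  1.469 -0.605]
```

View pics/w1.png

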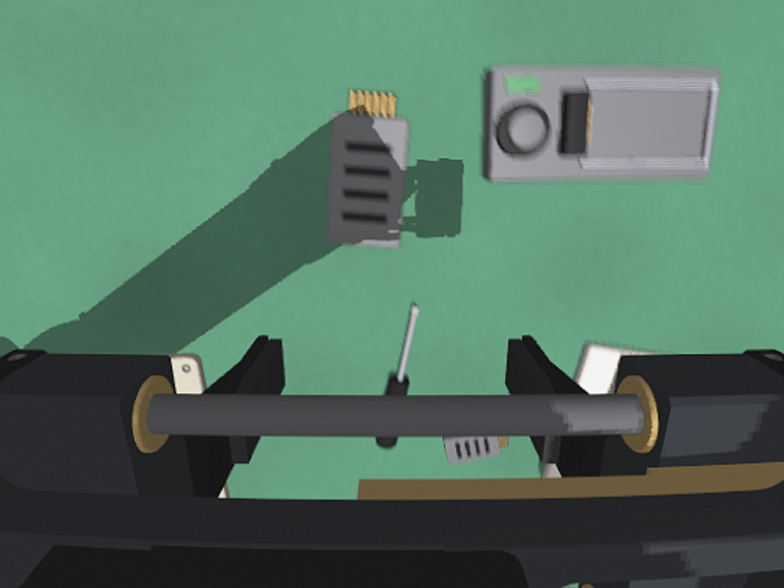

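Run:
```python
from h import *
import pickle; i=pickle.load(open('w1.pkl','rb'))
for z in(.022,.028):
    q=[onz(i,(u/1.4,v/1.4),z)[:2] for u,v in((333,119),(408,122),(403,247),(329,243),(348,90),(397,93))]; q=np.array(q); print(z,q.round(4).tolist(),np.linalg.norm(q[0]-q[1]),np.linalg.norm(q[0]-q[3]),np.linalg.norm(q[1]-q[2]),'mid',q[:4].mean(0),'yaw',np.degrees(np.arctan2(*(q[0]+q[1]-q[2]-q[3])[::-1])))
# tester from wrist
for z,uv in ((.035,[(487,68),(720,70),(712,180),(487,180)]),(.057,[(523,128)])): print('tester',[onz(i,(u/1.4,v/1.4),z)[:2].round(4).tolist() for u,v in uv])
```

```text
0.022 [[0.2878, 0.3515], [0.3559, 0.3453], [0.3462, 0.2293], [0.2743, 0.2369], [0.3033, 0.3756], [0.3471, 0.3708]] 0.06844316761415908 0.11532288672092393 0.11638217165801254 mid [0.31605896 0.29076656] yaw 84.24727202767893
0.028 [[0.2885, 0.351], [0.3558, 0.345], [0.3462, 0.2306], [0.2752, 0.2381], [0.3038, 0.3749], [0.3471, 0.3701]] 0.06751032123992838 0.11375109306359502 0.11479594047320962 mid [0.31641286 0.29117655] yaw 84.2472720276789
tester [[0.4258, 0.3865], [0.6368, 0.3808], [0.6404, 0.2833], [0.4257, 0.2908]]
tester [[0.452, 0.3344]]
```

Run:
```python
from h import *
from bench import r
s=r.read_state();p,a,t=tool(s)
plan([*p,a],[(.3135,.263,.10,84.2),(.3135,.263,.03,84.2,2.5),(.3135,.263,.006,84.2,1.2)])
```

```text
11 rows
[0.2, -0.4, 3.3, 0.6, 0.3, -0.3, 3.4, 0.7, 0.2, -0.4, 3.3, 0.6, 0.2, -0.4, 3.4, 0.6, 0.2, -0.4, 3.3, 0.6, 0.2, -0.3, 3.4, 0.7, 0.0, 0.0, 2.3, 0.0, 0.0, 0.0, 2.4, 0.0, 0.0, 0.0, 2.3, 0.0, 0.0, 0.0, 1.2, 0.0, 0.0, 0.0, 1.2, 0.0]
end [31.39 26.28  0.59] 84.2
```

Call:
arm_command(moves=[0.2,-0.4,3.3,0.6,0.3,-0.3,3.4,0.7,0.2,-0.4,3.3,0.6,0.2,-0.4,3.4,0.6,0.2,-0.4,3.3,0.6,0.2,-0.3,3.4,0.7,0.0,0.0,2.3,0.0,0.0,0.0,2.4,0.0])

```text
time: 2.87
ee_pos: [0.3186, 0.2547, 0.0511]
eef_rot: [0.748, 0.664, -0.0, -0.0]
ft_force: [0.3, -0.7, 0.7]
width: 0.0871
grip_force: 0.0
```

Run:
```python
from h import *
from bench import r
s=r.read_state();print(tool(s),s['joint_positions'].round(3),s['joint_vel'].round(2))
```

```text
(array([0.31861258, 0.25470188, 0.05106381]), np.float64(83.23264159698833), np.float64(0.03135146673526406)) [ 0.22   0.149 -1.031  2.149  0.16   0.923 -1.022] [-0.32  0.73  0.12  0.24  0.83 -0.59 -0.72]
```

Call:
arm_command(moves=[0.8,0.4,0,-1,0,0,0,0])

```text
time: 3.03
ee_pos: [0.3236, 0.2628, 0.0515]
eef_rot: [0.741, 0.671, -0.001, -0.001]
ft_force: [0.5, 0.6, 0.4]
width: 0.087
grip_force: 0.0
```

Call:
arm_command(moves=[0,-1.0,0,0,0,0,1.5,0,0,0,1.5,0,0,0,1.5,0,0,0,0,0])

```text
time: 3.45
ee_pos: [0.3129, 0.2623, 0.0064]
eef_rot: [0.742, 0.67, -0.001, 0.0]
ft_force: [-0.2, -0.0, -0.4]
width: 0.0869
grip_force: 0.0
```

Reached. Now close gently-firmly and test lift.

Call:
arm_command(moves=[0,0,0,0,0,0,0,0,0,0,0,0,0,0,0,0,0,0,0,0,0,0,0,0], fingers=0, squeeze=40)

```text
time: 3.95
ee_pos: [0.3146, 0.2635, 0.0084]
eef_rot: [0.742, 0.67, 0.0, 0.0]
ft_force: [-3.1, -2.1, 10.8]
width: 0.0704
grip_force: 39.9
```

Call:
arm_command(moves=[0,0,-1,0,0,0,-2,0,0,0,-3,0,0,0,-3,0,0,0,-3,0,0,0,0,0])

```text
time: 4.45
ee_pos: [0.3162, 0.2653, 0.1323]
eef_rot: [0.742, 0.671, 0.003, 0.002]
ft_force: [1.7, 0.6, -2.3]
width: 0.0701
grip_force: 39.9
```

Run:
```python
from fit import *
s=r.read_state();p,a,t=tool(s);print(p,a,t,s['ft_force'],s['joint_positions'].round(2))
h=T(D.x,(-248,15,0)); print(h, np.degrees(D.x[2]))
plan([*p,a],[(.36,.22,.28,84,3.5),(.45,0,.30,80,3.5),(.45,-.20,.30,76.6,3.5),(h[0],h[1],.16,76.6,3)])
```

```text
[0.31621808 0.26528695 0.13230059] 84.23663956580717 0.4363158363176557 [ 1.71353359  0.62249291 -2.33313581] [ 0.31 -0.04 -1.08  2.06 -0.03  1.09 -0.85]
[ 0.4923423  -0.26915256  0.        ] 76.5617820185263
24 rows
[-0.8, 1.0, -3.0, 0.0, -0.8, 0.9, -2.9, 0.1, -0.8, 1.0, -3.0, 0.0, -0.8, 1.0, -2.9, 0.1, -0.9, 0.9, -3.0, 0.0, -3.0, 1.6, -0.3, 0.6, -3.0, 1.6, -0.3, 0.6, -2.9, 1.7, -0.2, 0.5, -2.9, 1.7, -0.3, 0.6, -3.0, 1.7, -0.3, 0.6, -2.9, 1.8, -0.3, 0.6, -2.8, 1.8, -0.3, 0.5]
[-3.3, 0.6, 0.0, 0.6, -3.3, 0.6, 0.0, 0.5, -3.3, 0.6, 0.0, 0.6, -3.2, 0.7, 0.0, 0.6, -3.3, 0.7, 0.0, 0.6, -3.3, 0.7, 0.0, 0.5, -1.0, 1.0, 2.3, 0.0, -0.9, 0.9, 2.4, 0.0, -1.0, 1.0, 2.3, 0.0, -0.9, 0.9, 2.4, 0.0, -1.0, 1.0, 2.3, 0.0, -0.9, 1.0, 2.3, 0.0]
end [ 49.28 -26.93  16.03] 76.6
```

Call:
arm_command(moves=[-0.8,1.0,-3.0,0.0,-0.8,0.9,-2.9,0.1,-0.8,1.0,-3.0,0.0,-0.8,1.0,-2.9,0.1,-0.9,0.9,-3.0,0.0,-3.0,1.6,-0.3,0.6,-3.0,1.6,-0.3,0.6,-2.9,1.7,-0.2,0.5,-2.9,1.7,-0.3,0.6,-3.0,1.7,-0.3,0.6,-2.9,1.8,-0.3,0.6,-2.8,1.8,-0.3,0.5])

```text
time: 5.45
ee_pos: [0.4481, -0.0035, 0.2947]
eef_rot: [0.766, 0.642, -0.001, -0.0]
ft_force: [0.9, -0.7, -3.3]
width: 0.0706
grip_force: 39.9
```

Call:
arm_command(moves=[-3.3,0.6,0.0,0.6,-3.3,0.6,0.0,0.5,-3.3,0.6,0.0,0.6,-3.2,0.7,0.0,0.6,-3.3,0.7,0.0,0.6,-3.3,0.7,0.0,0.5,-1.0,1.0,2.3,0.0,-0.9,0.9,2.4,0.0,-1.0,1.0,2.3,0.0,-0.9,0.9,2.4,0.0,-1.0,1.0,2.3,0.0,-0.9,1.0,2.3,0.0])

```text
time: 6.45
ee_pos: [0.4901, -0.2717, 0.1531]
eef_rot: [0.785, 0.62, -0.001, -0.001]
ft_force: [0.5, 0.0, -3.6]
width: 0.0702
grip_force: 39.9
```

Run:
```python
from h import *
from bench import r
import pickle
s=r.read_state();print(s['time'],tool(s),s['joint_positions'].round(3),s['width'],s['ft_force'])
i=r.camera_info('wrist'); w=cv2.cvtColor(r.camera('wrist'),cv2.COLOR_RGB2BGR); cv2.imwrite('pics/raw_w2.png',w); pickle.dump((s,i),open('w2.pkl','wb'))
b=cv2.cvtColor(r.camera('side'),cv2.COLOR_RGB2BGR); a=cv2.cvtColor(r.camera('scene'),cv2.COLOR_RGB2BGR)
W=cv2.resize(w[:330,60:500],(560,420)); m=np.zeros((600,800,3),np.uint8); m[:420,:560]=W
c=crop(b,240,110,80,75,3); m[:225,565:805]=c[:,:235]; c=crop(a,120,120,110,85,3); m[230:485,565:800]=c[:,:235]
cv2.imwrite('pics/m4.png',m)
```

```text
6.45 (array([ 0.49008629, -0.27172369,  0.15311813]), np.float64(76.59534941469951), np.float64(0.09661839735281987)) [ 0.75   0.267 -0.379  1.708  0.106  1.188  0.11 ] 0.07015231646107574 [ 0.46589455  0.01066997 -3.56917382]
```

View pics/m4.png

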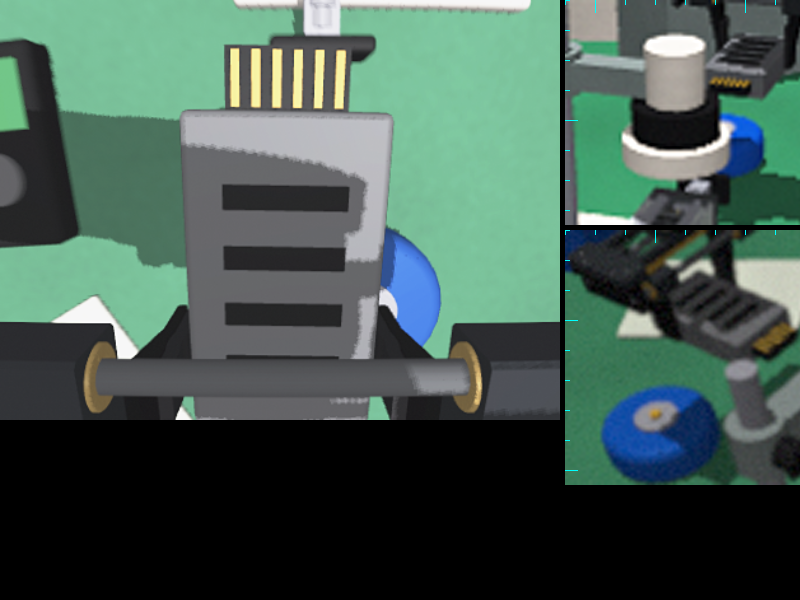

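```bash
cat > dk.py <<'E'
from fit import *
def indock(P):
    d=np.array(P[:2])-D.x[:2]; c,s=np.cos(D.x[2]),np.sin(D.x[2]); return (np.array([c*d[0]+s*d[1],-s*d[0]+c*d[1]])*1000).round(1)
E
python3 - <<'E'
from dk import *
import pickle; s,i=pickle.load(open('w2.pkl','rb'))
f=lambda U,V,z: indock(onz(i,(60+U/1.2727,V/1.2727),z))
print('tool',indock(s['ee_pos']))
for z in(.155,.1645): print('tongue',f(225,45,z),f(350,46,z),'case',f(182,112,z+.01),f(392,115,z+.01))
print('pad',f(270,38,.066),f(375,38,.066),f(375,57,.03),f(365,57,.03))
print('trafo right edge',f(440,300,.03), f(385,230,.04))
E
```

```text
tool [-251.    16.6]
tongue [-140.3   37.4] [-140.6   -6.7] case [-163.5   51.6] [-164.4  -20.5]
tongue [-142.2   36.2] [-142.4   -5.3] case [-164.    49.4] [-164.9  -18.2]
pad [-119.2   24.1] [-118.8  -33.5] [-122.4  -41.3] [-122.4  -34.9]
trafo right edge [-287.3  -99.6] [-232.3  -52.1]
```

Call:
arm_command(moves=[0,0.3,2.4,0,0,0,2.4,0,0,0,2.4,0,0,0,1.7,0,0,0,0.8,0,0,0,0,0], squeeze=50)

```text
time: 7.1
ee_pos: [0.4927, -0.2712, 0.0576]
eef_rot: [0.785, 0.62, -0.0, -0.001]
ft_force: [-1.4, 0.0, -4.1]
width: 0.0699
grip_force: 49.9
```

Call:
arm_command(moves=[1,0,0,0,1,0,0,0,0.5,0,0,0,0.5,0,0,0])

```text
time: 7.43
ee_pos: [0.5014, -0.2428, 0.06]
eef_rot: [0.785, 0.62, 0.0, 0.001]
ft_force: [-1.0, -5.9, -2.6]
width: 0.0699
grip_force: 49.9
```

Call:
arm_command(moves=[1,0,0.1,0,1,0,0.2,0,0.7,0,0.2,0,0.3,0,0,0,0,0,0,0])

```text
time: 7.85
ee_pos: [0.508, -0.2139, 0.0547]
eef_rot: [0.785, 0.62, -0.0, 0.001]
ft_force: [-2.4, -6.5, -1.5]
width: 0.0702
grip_force: 49.9
```

Call:
arm_command(moves=[0.3,0,0,0,0.2,0,0,0,0.1,0,0,0,0,0,0,0])

```text
time: 8.18
ee_pos: [0.509, -0.209, 0.0547]
eef_rot: [0.785, 0.62, -0.0, 0.001]
ft_force: [-1.9, -7.0, -2.3]
width: 0.0704
grip_force: 49.9
```

Call:
arm_command(moves=[0.2,0,0,0,0.1,0,0,0,0,0,0,0])

```text
time: 8.43
ee_pos: [0.5092, -0.2076, 0.0547]
eef_rot: [0.785, 0.619, -0.001, 0.002]
ft_force: [-3.3, -11.1, -0.1]
width: 0.0698
grip_force: 49.9
```

Call:
arm_command(moves=[0.2,0,0,0,0.1,0,0,0,0,0,0,0])

```text
time: 8.68
ee_pos: [0.5091, -0.2074, 0.0549]
eef_rot: [0.786, 0.618, -0.002, 0.003]
ft_force: [-5.0, -19.1, 0.4]
width: 0.0703
grip_force: 49.8
```

Call:
arm_command(moves=[-0.6,0,0,0,-1.2,0,0,0,-2,0,0,0,-2,0,0,0,-0.7,0,-1.5,0,0,0,-3,0,0,0,-3.5,0,0,0,-3.5,0,0,0,-3.5,0,0,0,-3.5,0,0,0,-3.5,0,0,0,-2.5,0])

```text
time: 9.68
ee_pos: [0.4958, -0.2643, 0.3025]
eef_rot: [0.784, 0.62, 0.001, 0.002]
ft_force: [0.8, 0.6, -2.9]
width: 0.0703
grip_force: 49.9
```

Run:
```python
from dk import *
s=r.read_state();p,a,t=tool(s);print(s['time'],p,a,t,indock(p))
b=cv2.cvtColor(r.camera('side'),cv2.COLOR_RGB2BGR); A_=cv2.cvtColor(r.camera('scene'),cv2.COLOR_RGB2BGR); cv2.imwrite('pics/raw_side2.png',b); cv2.imwrite('pics/raw_scene2.png',A_)
m=mont(crop(A_,195,180,90,75,5),crop(b,240,160,65,65,5)); cv2.imwrite('pics/m5.png',m); print(m.shape)
plan([*p,a],[(.45,-.18,.30,77.5,3.5),(.45,0,.30,80,3.8),(.37,.21,.25,84.2,3.8),(.3145,.2645,.10,84.2,3),(.3145,.2645,.012,84.2,2)])
```

```text
9.6833 [ 0.49582528 -0.26427381  0.30254834] 76.68861802278245 0.21364253042284131 [-242.4   12.7]
(375, 783, 3)
26 rows
[2.4, -2.1, 0.1, -0.3, 2.4, -2.2, 0.1, -0.2, 2.4, -2.1, 0.1, -0.3, 3.5, -0.8, 0.0, -0.5, 3.5, -0.7, 0.0, -0.5, 3.5, -0.7, 0.0, -0.5, 3.6, -0.7, 0.0, -0.5, 3.5, -0.7, 0.0, -0.5, 2.8, -1.6, 0.7, -0.6, 2.7, -1.7, 0.7, -0.6, 2.8, -1.5, 0.7, -0.6, 2.8, -1.6, 0.7, -0.6]
[2.9, -1.5, 0.7, -0.6, 2.8, -1.5, 0.7, -0.6, 2.8, -1.5, 0.8, -0.6, 0.8, -1.0, 2.5, 0.0, 0.8, -1.0, 2.5, 0.0, 0.9, -1.0, 2.5, 0.0, 0.8, -1.0, 2.5, 0.0, 0.8, -1.0, 2.5, 0.0, 0.8, -1.0, 2.5, 0.0, 0.0, 0.0, 1.8, 0.0, 0.0, 0.0, 1.7, 0.0, 0.0, 0.0, 1.8, 0.0]
[0.0, 0.0, 1.7, 0.0, 0.0, 0.0, 1.8, 0.0]
end [31.49 26.44  1.15] 84.2
```

View pics/m5.png

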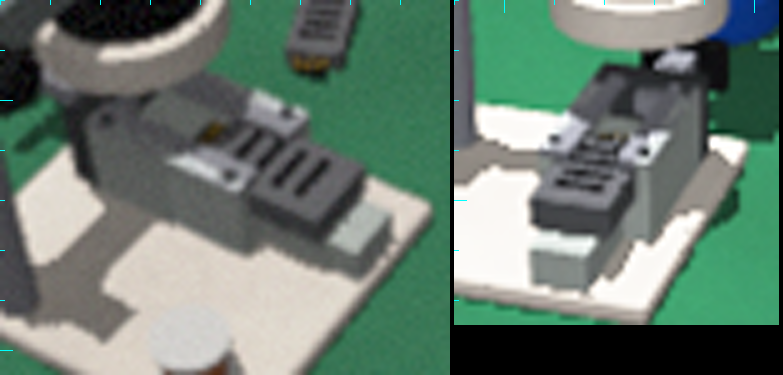

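Call:
arm_command(moves=[2.4,-2.1,0.1,-0.3,2.4,-2.2,0.1,-0.2,2.4,-2.1,0.1,-0.3,3.5,-0.8,0.0,-0.5,3.5,-0.7,0.0,-0.5,3.5,-0.7,0.0,-0.5,3.6,-0.7,0.0,-0.5,3.5,-0.7,0.0,-0.5,2.8,-1.6,0.7,-0.6,2.7,-1.7,0.7,-0.6,2.8,-1.5,0.7,-0.6,2.8,-1.6,0.7,-0.6])

```text
time: 10.78
ee_pos: [0.4023, 0.1206, 0.2662]
eef_rot: [0.753, 0.659, -0.0, -0.0]
ft_force: [-0.5, 0.2, -3.6]
width: 0.0701
grip_force: 49.9
```

Call:
arm_command(moves=[2.9,-1.5,0.7,-0.6,2.8,-1.5,0.7,-0.6,2.8,-1.5,0.8,-0.6,0.8,-1.0,2.5,0.0,0.8,-1.0,2.5,0.0,0.9,-1.0,2.5,0.0,0.8,-1.0,2.5,0.0,0.8,-1.0,2.5,0.0,0.8,-1.0,2.5,0.0,0.0,0.0,1.8,0.0,0,0,0,0])

```text
time: 11.7
ee_pos: [0.3116, 0.2626, 0.0741]
eef_rot: [0.742, 0.671, -0.003, -0.001]
ft_force: [-0.6, -1.2, -5.1]
width: 0.0703
grip_force: 49.9
```

Run:
```python
from dk import *
s=r.read_state();p,a,t=tool(s);print(s['time'],p,a,t)
plan([*p,a],[(.3145,.2645,.03,84.2,2),(.3145,.2645,.012,84.2,0.9)])
C=lambda u,v:(A,(195+u/5,180+v/5)); S=lambda u,v:(B,(240+(u-454)/5,160+v/5))
for z,c in((.062,C(363,168)),(.062,C(325,212)),(.040,C(330,236)),(.062,S(533,202)),(.062,S(628,200)),(.040,S(537,232))): print(indock(onz(*c,z)))
```

```text
11.7 [0.31164601 0.26260857 0.07407595] 84.24444020758301 0.3584811851929524
6 rows
[0.1, 0.1, 1.5, 0.0, 0.0, 0.1, 1.4, 0.0, 0.1, 0.1, 1.5, 0.0, 0.0, 0.0, 0.6, 0.0, 0.0, 0.0, 0.6, 0.0, 0.0, 0.0, 0.6, 0.0]
end [31.48 26.43  1.21] 84.2
[105.9  17.3]
[106.2 -20.7]
[106.3 -18.4]
[108.7 -22.1]
[90.3 29.6]
[105. -22.]
```

Call:
arm_command(moves=[0.1,0.1,1.5,0.0,0.0,0.1,1.4,0.0,0.1,0.1,1.5,0.0,0.0,0.0,0.6,0.0,0.0,0.0,0.6,0.0,0.0,0.0,0.6,0.0,0,0,0.2,0,0,0,0,0])

```text
time: 12.37
ee_pos: [0.3182, 0.2654, 0.0136]
eef_rot: [0.743, 0.67, -0.0, 0.0]
ft_force: [0.2, 0.3, -4.0]
width: 0.0705
grip_force: 49.9
```

Call:
arm_command(moves=[0,0,0.3,0,0,0,0.2,0,0,0,0,0])

```text
time: 12.62
ee_pos: [0.3184, 0.2656, 0.0086]
eef_rot: [0.743, 0.67, 0.0, 0.0]
ft_force: [-0.6, -0.3, -2.9]
width: 0.0698
grip_force: 49.9
```

Call:
arm_command(moves=[0,0,0.1,0,0,0,0,0])

```text
time: 12.78
ee_pos: [0.3185, 0.2656, 0.0084]
eef_rot: [0.743, 0.67, -0.0, 0.001]
ft_force: [-5.4, -5.4, 17.7]
width: 0.0701
grip_force: 49.9
```

Call:
arm_command(moves=[0,0,0,0,0,0,0,0,0,0,0,0,0,0,-0.5,0,0,0,-2,0,0,0,-3.5,0,0,0,-3.5,0,0,0,-3.5,0], fingers=100, squeeze=30)

```text
time: 13.45
ee_pos: [0.3173, 0.266, 0.139]
eef_rot: [0.742, 0.67, -0.0, -0.001]
ft_force: [0.7, -1.0, 0.5]
width: 0.0869
grip_force: 0.0
```

Run:
```python
from dk import *
s=r.read_state();p,a,t=tool(s);print(s['time'],p,a,t,s['width'],s['joint_positions'].round(2))
h=T(D.x,(85,-3,0)); print(h)
plan([*p,a],[(.40,.22,.26,80,3.8),(h[0]-.05,h[1]-.0,.26,76.6,3.8)])
```

```text
13.45 [0.31726304 0.2659642  0.13899521] 84.19530487915478 0.08230500013376583 0.08685906386188864 [ 0.34 -0.03 -1.1   2.04 -0.03  1.11 -0.85]
[0.58723759 0.05054712 0.        ]
11 rows
[-0.7, 1.7, -2.4, 0.8, -0.8, 1.8, -2.4, 0.9, -0.7, 1.7, -2.5, 0.8, -0.6, 1.8, -2.4, 0.9, -0.7, 1.8, -2.4, 0.8, -2.4, 2.7, 0.0, 0.6, -2.3, 2.8, 0.0, 0.5, -2.4, 2.8, 0.0, 0.6, -2.3, 2.8, 0.0, 0.6, -2.2, 2.8, 0.0, 0.5, -2.3, 2.9, 0.0, 0.6]
end [53.71  5.02 26.  ] 76.6
```

Run:
```python
from dk import *
s=r.read_state();p,a,t=tool(s)
h=T(D.x,(48,-2,0)); print(h)
plan([*p,a],[(.40,.20,.29,80,3.8),(h[0],h[1],.29,76.6,3.8)])
```

```text
[0.57766629 0.01479254 0.        ]
12 rows
[-1.1, 1.8, -3.0, 0.8, -1.2, 1.8, -3.0, 0.9, -1.1, 1.8, -3.1, 0.8, -1.0, 1.8, -3.0, 0.9, -1.1, 1.9, -3.0, 0.8, -2.2, 3.0, 0.0, 0.5, -2.1, 2.9, 0.0, 0.5, -2.1, 3.0, 0.0, 0.5, -2.1, 3.0, 0.0, 0.4, -2.0, 3.0, 0.0, 0.5, -2.1, 3.1, 0.0, 0.5, -2.0, 3.0, 0.0, 0.5]
end [57.72  1.47 29.  ] 76.6
```

Call:
arm_command(moves=[-1.1,1.8,-3.0,0.8,-1.2,1.8,-3.0,0.9,-1.1,1.8,-3.1,0.8,-1.0,1.8,-3.0,0.9,-1.1,1.9,-3.0,0.8,-2.2,3.0,0.0,0.5,-2.1,2.9,0.0,0.5,-2.1,3.0,0.0,0.5,-2.1,3.0,0.0,0.4,-2.0,3.0,0.0,0.5,-2.1,3.1,0.0,0.5,-2.0,3.0,0.0,0.5])

```text
time: 14.45
ee_pos: [0.5787, 0.0122, 0.2887]
eef_rot: [0.785, 0.619, 0.0, 0.0]
ft_force: [-0.1, 0.7, 0.8]
width: 0.0868
grip_force: 0.0
```

Call:
arm_command(moves=[0,0,0,0,0,0,0,0])

```text
time: 14.62
ee_pos: [0.5783, 0.0121, 0.2878]
eef_rot: [0.786, 0.618, -0.0, -0.001]
ft_force: [0.1, 0.6, -0.1]
width: 0.0869
grip_force: 0.0
```

Run:
```python
from dk import *
import pickle
s=r.read_state();p,a,t=tool(s);print(s['time'],p,a,t,indock(p))
i=r.camera_info('wrist'); w=cv2.cvtColor(r.camera('wrist'),cv2.COLOR_RGB2BGR); cv2.imwrite('pics/raw_w3.png',w); pickle.dump((s,i),open('w3.pkl','wb'))
print(proj(i,T(D.x,(105,-25,62))),proj(i,T(D.x,(105,25,62))))
m=crop(w,160,60,240,180,3); cv2.imwrite('pics/w3.png',m)
```

```text
14.6167 [0.57826086 0.01208593 0.28783381] 76.34631847917645 0.12431794228997728 [45.5 -3.2]
[[301.2478947  125.29667925]] [[258.02666432 125.46959613]]
```

View pics/w3.png

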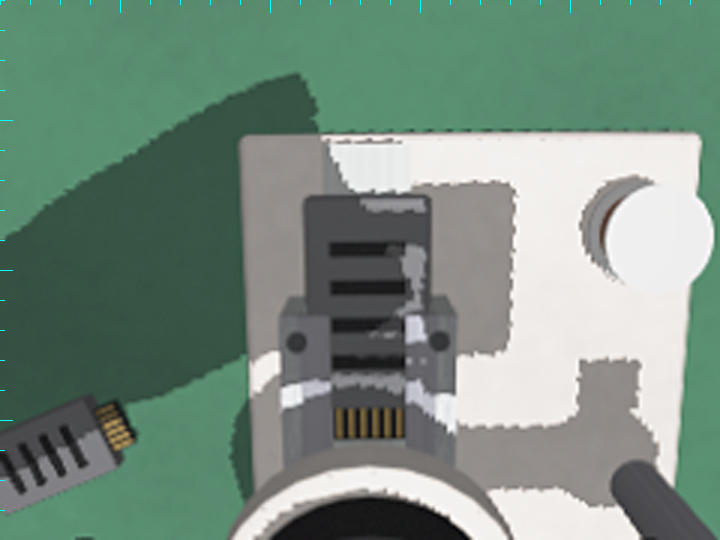

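Run:
```python
from dk import *
import pickle; s,i=pickle.load(open('w3.pkl','rb'))
f=lambda U,V,z: onz(i,(160+U/3,60+V/3),z)
q=[f(304,196,.062),f(431,196,.062),f(305,300,.062),f(432,300,.062)]
for k in q: print(k[:2].round(4),indock(k))
m1=(q[0]+q[1])/2;m2=(q[2]+q[3])/2;d=m1-m2;print('yaw',np.degrees(np.arctan2(d[1],d[0])),np.linalg.norm(q[0]-q[1]))
pl=[f(243,136,.015),f(698,134,.015)];d=pl[0]-pl[1];print('plate edge yaw-90',np.degrees(np.arctan2(d[1],d[0]))-90)
print('spool',f(658,238,.051)[:2])
p,a,t=tool(r.read_state())
u=np.array([np.cos(np.radians(76.4)),np.sin(np.radians(76.4))]); g=m1[:2]-u*.020
print('grip',g,'now',p)
plan([*p,a],[(g[0],g[1],.14,76.4,3.5),(g[0],g[1],.06,76.4,2),(g[0],g[1],.047,76.4,.7)])
```

```text
[0.5684 0.0757] [105.1  21.2]
[0.616  0.0642] [105.  -27.8]
[0.5586 0.0366] [64.8 21.6]
[0.6075 0.0247] [ 64.6 -28.7]
yaw 76.93938422783242 0.04896805026030613
plate edge yaw-90 76.83228213216987
spool [0.702006   0.02622741]
grip [0.58749928 0.05052878] now [0.57759616 0.01393675 0.28839812]
12 rows
[0.8, 0.0, 3.0, 0.0, 0.7, 0.0, 2.9, 0.0, 0.8, 0.1, 3.0, 0.1, 0.7, 0.0, 3.0, 0.0, 0.8, 0.0, 2.9, 0.0, 0.0, 0.0, 1.6, 0.0, 0.0, 0.0, 1.6, 0.0, 0.0, 0.0, 1.6, 0.0, 0.0, 0.0, 1.6, 0.0, 0.0, 0.0, 1.6, 0.0, 0.0, 0.0, 0.7, 0.0, 0.0, 0.0, 0.6, 0.0]
end [58.75  5.06  4.74] 76.4
```

Call:
arm_command(moves=[0.8,0.0,3.0,0.0,0.7,0.0,2.9,0.0,0.8,0.1,3.0,-0.3,0.7,0.0,3.0,0.0,0.8,0.0,2.9,0.0,0.0,0.0,1.6,0.0,0.0,0.0,1.6,0.0,0.0,0.0,1.6,0.0,0,0,0,0])

```text
time: 15.42
ee_pos: [0.5852, 0.0515, 0.0904]
eef_rot: [0.783, 0.622, -0.001, -0.001]
ft_force: [-0.7, 0.3, 0.3]
width: 0.087
grip_force: 0.0
```

Call:
arm_command(moves=[0,0.2,1.5,0,0,0,1.5,0,0,0,0.8,0,0,0,0.5,0,0,0,0,0])

```text
time: 15.83
ee_pos: [0.589, 0.0502, 0.049]
eef_rot: [0.784, 0.621, -0.0, -0.0]
ft_force: [-1.6, 1.0, 0.6]
width: 0.0869
grip_force: 0.0
```

Call:
arm_command(moves=[0,0,0,0,0,0,0,0,0,0,0,0,0,0,0,0,0,0,0,0,0,0,0,0,0,0,0,0], fingers=0, squeeze=30)

```text
time: 16.42
ee_pos: [0.5894, 0.0501, 0.0497]
eef_rot: [0.784, 0.621, 0.0, 0.0]
ft_force: [0.2, -0.5, 0.9]
width: 0.0498
grip_force: 29.9
```

Call:
arm_command(moves=[0.5,0,0,0,1,0,0,0,1.5,0,0,0,2,0,0,0,1.5,0,0,0,1,0,0,0,0,0,0,0])

```text
time: 17.0
ee_pos: [0.6063, 0.127, 0.0496]
eef_rot: [0.782, 0.623, 0.001, -0.001]
ft_force: [-0.6, 1.4, 1.4]
width: 0.0498
grip_force: 30.0
```

Call:
arm_command(moves=[0,0,-1,0,0,0,-2,0,0,0,-3,0,0,0,-3,0,0,0,-3,0,0,0,0,0])

```text
time: 17.5
ee_pos: [0.609, 0.123, 0.1765]
eef_rot: [0.784, 0.621, 0.004, 0.002]
ft_force: [1.0, 0.6, -1.1]
width: 0.0498
grip_force: 29.9
```

Run:
```python
from dk import *
s=r.read_state();p,a,t=tool(s);print(s['time'],p,a,t,indock(p),s['joint_positions'].round(2),s['width'],s['ft_force'])
# module ctr relative to tool: grip 20 mm behind front(+50) => tool at module x ~30
n=T(E.x,(35+30,0,0)); print('nest tool target',n,np.degrees(E.x[2]))
plan([*p,a],[(.585,.22,.22,20,3.5,),(.585,.25,.22,-1.6,3.5)])
```

```text
17.5 [0.60899412 0.12295899 0.17646471] 76.72453110907072 0.4837096530653145 [160.5  -7.3] [ 0.31  0.45 -0.77  1.51  0.32  1.3  -0.73] 0.049835553338245075 [ 1.03795956  0.5699696  -1.11934498]
nest tool target [0.60038241 0.33174695 0.        ] -1.583029389473797
13 rows
[1.0, -0.5, -0.5, 6.3, 0.9, -0.6, -0.5, 6.3, 0.9, -0.7, -0.5, 6.3, 0.7, -0.8, -0.4, 6.3, 0.7, -0.9, -0.5, 6.3, 0.6, -1.0, -0.5, 6.3, 0.5, -1.0, -0.5, 6.3, 0.3, -1.0, -0.5, 6.3, 0.3, -1.1, -0.5, 6.3, 0.2, -0.7, 0.0, 5.4, 0.2, -0.7, 0.0, 5.4, 0.1, -0.8, 0.0, 5.4]
[0.1, -0.7, 0.0, 5.4]
end [58.52 24.98 22.05] -1.6
```

Call:
arm_command(moves=[1.0,-0.5,-0.5,6.3,0.9,-0.6,-0.5,6.3,0.9,-0.7,-0.5,6.3,0.7,-0.8,-0.4,6.3,0.7,-0.9,-0.5,6.3,0.6,-1.0,-0.5,6.3,0.5,-1.0,-0.5,6.3,0.3,-1.0,-0.5,6.3,0.3,-1.1,-0.5,6.3,0.2,-0.7,0.0,5.4,0.2,-0.7,0.0,5.4,0.1,-0.8,0.0,5.4])

```text
time: 18.5
ee_pos: [0.5823, 0.2419, 0.214]
eef_rot: [1.0, 0.031, 0.0, 0.0]
ft_force: [-0.6, 0.5, -1.2]
width: 0.0497
grip_force: 29.9
```

Run:
```python
from dk import *
s=r.read_state();p,a,t=tool(s);print(s['time'],p,a,t,s['joint_positions'].round(2),s['width'],s['ft_force'])
plan([*p,a],[(.599,.3326,.15,-1.7,3),(.599,.3326,.075,-1.7,2)])
```

```text
18.5 [0.58225755 0.24187951 0.21396921] 3.556810645407071 0.041479683017961615 [-0.02  0.41 -0.6   1.43  0.23  1.37 -2.13] 0.04973862499161148 [-0.57885709  0.52577911 -1.16097978]
8 rows
[0.6, -2.2, 1.6, 1.3, 0.5, -2.3, 1.6, 1.3, 0.4, -2.2, 1.6, 1.3, 0.4, -2.3, 1.6, 1.4, 0.0, 0.0, 1.9, 0.0, 0.0, 0.0, 1.8, 0.0, 0.0, 0.0, 1.9, 0.0, 0.0, 0.0, 1.9, 0.0]
end [59.87 33.24  7.5 ] -1.7
```

Call:
arm_command(moves=[0.6,-2.2,1.6,1.3,0.5,-2.3,1.6,1.3,0.4,-2.2,1.6,1.3,0.4,-2.3,1.6,1.4,0.0,0.0,1.9,0.0,0.0,0.0,1.8,0.0,0.0,0.0,1.9,0.0,0.0,0.0,1.5,0.0,0,0,0,0,0,0,0,0])

```text
time: 19.33
ee_pos: [0.5979, 0.3326, 0.0783]
eef_rot: [1.0, -0.013, -0.001, 0.0]
ft_force: [0.3, -0.2, -0.5]
width: 0.0497
grip_force: 29.9
```

Run:
```python
from dk import *
import pickle
s=r.read_state();p,a,t=tool(s);print(s['time'],p,a,t,s['joint_positions'].round(2),s['width'],s['ft_force'])
plan([*p,a],[(.599,.3326,.05,-1.7,1),(.599,.3326,.045,-1.7,.3)])
b=cv2.cvtColor(r.camera('side'),cv2.COLOR_RGB2BGR);c=cv2.cvtColor(r.camera('scene'),cv2.COLOR_RGB2BGR)
m=mont(crop(c,325,180,70,100,5),crop(b,215,200,105,95,4)); cv2.imwrite('pics/m6.png',m)
```

```text
19.3333 [0.59793916 0.33256089 0.07829299] -1.4404800770533606 0.07850555227319003 [-0.19  0.63 -0.55  1.42  0.34  1.19 -2.38] 0.04968984699524975 [ 0.2845168  -0.17638591 -0.54090456]
5 rows
[0.0, 0.0, 0.9, 0.1, 0.1, 0.0, 1.0, 0.1, 0.0, 0.0, 0.9, 0.1, 0.0, 0.0, 0.3, 0.0, 0.0, 0.0, 0.2, 0.0]
end [59.89 33.25  4.53] -1.7
```

View pics/m6.png

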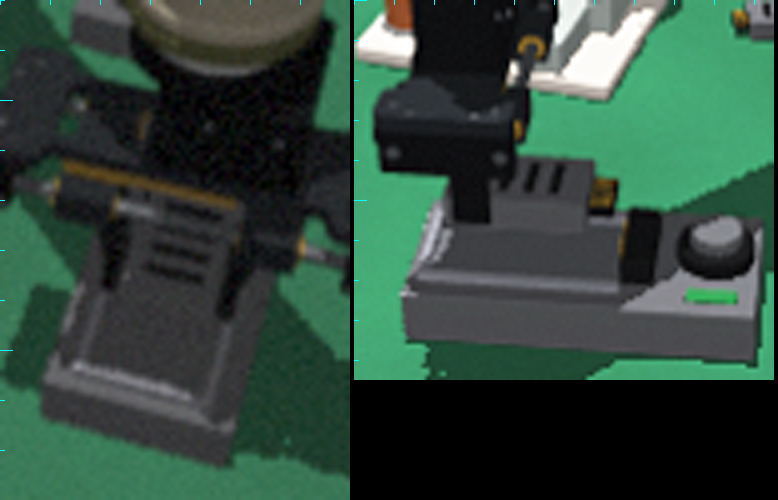

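Run:
```python
from dk import *
for nm,tp in(('fit',E.x),('avg',(.534,.3345,-.0288))):
    f=lambda q:((proj(B,T(tp,q))[0]-[215,200])*4+[354,0]).round(1)
    print(nm,'block front near top',f((-23,28,53)),'back',f((-43,28,53)),'box +x near top',f((105,50,35)),'-x near top',f((-105,50,35)),'near rim inner +x',f((93,32,41)))
p,a,t=tool(r.read_state())
for x,y,z in((-80,-15,-9.7+15),(-65,-25,12.3),(-65,-25,-9.7),(20,-25,-9.7)):
    c,s=np.cos(np.radians(a)),np.sin(np.radians(a)); q=p+np.array([c*x+s*y,s*x-c*y,z])/1000
    print((x,y,z),((proj(B,q)[0]-[215,200])*4+[354,0]).round(1))
```

```text
fit block front near top [619.1 263. ] back [653.1 264.9] box +x near top [399.1 297.1] -x near top [756.5 318.8] near rim inner +x [424.4 271.6]
avg block front near top [621.3 264.1] back [655.4 266.1] box +x near top [401.1 298. ] -x near top [758.8 320.1] near rim inner +x [426.5 272.6]
(-80, -15, 5.300000000000001) [610.  205.9]
(-65, -25, 12.3) [582.  204.7]
(-65, -25, -9.7) [582.8 235.5]
(20, -25, -9.7) [439.2 227.4]
```

Call:
arm_command(moves=[0.0,0.0,0.9,0.1,0.1,0.0,0.9,0.1,0.0,0.0,0.7,0,0.0,0.0,0.4,0.0,0,0,0,0])

```text
time: 19.85
ee_pos: [0.5983, 0.333, 0.0479]
eef_rot: [1.0, -0.014, -0.001, 0.001]
ft_force: [-0.3, -0.2, -0.7]
width: 0.0498
grip_force: 29.9
```

Call:
arm_command(moves=[0,0,0.2,0,0,0,0.1,0,0,0,0,0])

```text
time: 20.1
ee_pos: [0.599, 0.3335, 0.0465]
eef_rot: [1.0, -0.014, 0.0, 0.0]
ft_force: [0.9, 0.0, -1.3]
width: 0.0496
grip_force: 29.9
```

Call:
arm_command(moves=[0,0,0.1,0,0,0,0.1,0,0,0,0,0])

```text
time: 20.35
ee_pos: [0.5991, 0.3336, 0.0447]
eef_rot: [1.0, -0.014, 0.0, -0.0]
ft_force: [-0.2, 0.0, -1.5]
width: 0.0496
grip_force: 30.0
```

Call:
arm_command(moves=[0,0,0.1,0,0,0,0,0])

```text
time: 20.52
ee_pos: [0.5992, 0.3336, 0.0447]
eef_rot: [1.0, -0.014, 0.0, -0.0]
ft_force: [-3.2, -2.9, 8.0]
width: 0.0495
grip_force: 29.9
```

Contact with the nest floor (8 N). Release and rise.

Call:
arm_command(moves=[0,0,0,0,0,0,0,0,0,0,0,0,0,0,0,0,0,0,0,0,0,0,-0.5,0,0,0,-1.5,0,0,0,-3,0,0,0,-3,0,0,0,-3,0,0,0,0,0], fingers=100)

```text
time: 21.43
ee_pos: [0.6014, 0.3357, 0.1623]
eef_rot: [1.0, -0.014, 0.004, -0.003]
ft_force: [0.9, 0.2, 0.6]
width: 0.0872
grip_force: 0.0
```

Run:
```python
from dk import *
s=r.read_state();p,a,t=tool(s);print(s['time'],p,a,t,s['width'],s['ft_force'],s['joint_positions'].round(2))
tp=(.534,.3345,-.0288); b=T(tp,(-78,-5,0)); print(b)
plan([*p,a],[(b[0],b[1],.17,-1.7,3.5),(b[0],b[1],.085,-1.7,2.5)])
w=r.camera('wrist'); cv2.imwrite('pics/raw_w4.png',cv2.cvtColor(w,cv2.COLOR_RGB2BGR))
```

```text
21.4333 [0.60135198 0.33567893 0.16228227] -1.597527129278753 0.6089425881732254 0.08715389483184989 [0.94239399 0.208986   0.62103649] [-0.19  0.56 -0.57  1.34  0.3   1.32 -2.36]
[0.45588837 0.33174816 0.        ]
9 rows
[-2.9, 0.2, -0.2, 0.0, -2.9, 0.1, -0.1, 0.0, -2.9, 0.2, -0.2, 0.1, -2.9, 0.1, -0.1, 0.0, -2.9, 0.2, -0.2, 0.0, 0.0, 0.0, 2.1, 0.0, 0.0, 0.0, 2.2, 0.0, 0.0, 0.0, 2.1, 0.0, 0.0, 0.0, 2.1, 0.0]
end [45.62 33.18  8.53] -1.7
```

Call:
arm_command(moves=[-2.9,0.2,-0.2,0.0,-2.9,0.1,-0.1,0.0,-2.9,0.2,-0.2,0.1,-2.9,0.1,-0.1,0.0,-2.9,0.2,-0.2,0.0,0.0,0.0,2.1,0.0,0.0,0.0,2.2,0.0,0.0,0.0,2.1,0.0,0.0,0.0,1.8,0.0,0,0,0,0], fingers=0)

```text
time: 22.32
ee_pos: [0.452, 0.328, 0.0764]
eef_rot: [1.0, -0.015, -0.002, 0.002]
ft_force: [-0.4, -0.3, 0.1]
width: 0.0283
grip_force: 0.0
```

Run:
```python
from dk import *
import pickle
s=r.read_state();p,a,t=tool(s);print(s['time'],p,a,t,s['width'],s['ft_force'],s['joint_positions'].round(2))
i=r.camera_info('wrist'); w=r.camera('wrist'); cv2.imwrite('pics/raw_w5.png',cv2.cvtColor(w,cv2.COLOR_RGB2BGR)); pickle.dump(i,open('w5.pkl','wb'))
tp=(.534,.3345,-.0288)
for n,q in dict(tongue=(-15,0,46),caseL=(0,-25,57),caseR=(0,25,57),endL=(85,-25,57),endR=(85,25,57),rimL=(93,-32,41),rimR=(93,32,41)).items(): print(n,proj(i,T(tp,q)).round(1))
# brightness profiles across module width and along length on floor/top
for x in (20,60):
    print(x,[int(w[int(round(v)),int(round(u))].sum()) if 0<=v<420 and 0<=u<560 else -1 for u,v in (proj(i,T(tp,(x,y,50)))[0] for y in range(-44,45,2))])
for y in (0,):
    print('len',[int(w[int(round(v)),int(round(u))].sum()) if 0<=v<420 and 0<=u<560 else -1 for u,v in (proj(i,T(tp,(x,y,50)))[0] for x in range(-40,110,3))])
```

```text
22.3167 [0.4519774  0.32801317 0.07639476] -1.6869311336957724 0.30947959092793165 0.028340134259274355 [-0.40124961 -0.31107668  0.08164887] [-0.18  0.39 -0.63  1.77  0.26  1.07 -2.5 ]
tongue [[266.9 128.1]]
caseL [[312.9 100.6]]
caseR [[218.7 100.9]]
endL [[316.2 -81. ]]
endR [[211.7 -80.3]]
rimL [[326.8 -81.2]]
rimR [[203.9 -80.5]]
20 [519, 518, 519, 518, 687, 720, 561, 527, 518, 521, 527, 536, 576, 573, 573, 578, 283, 278, 279, 279, 277, 273, 270, 271, 266, 267, 263, 261, 261, 255, 253, 488, 545, 543, 542, 533, 297, 696, 684, 509, 512, 510, 510, 486, 446]
60 [-1, -1, -1, -1, -1, -1, -1, -1, -1, -1, -1, -1, -1, -1, -1, -1, -1, -1, -1, -1, -1, -1, -1, -1, -1, -1, -1, -1, -1, -1, -1, -1, -1, -1, -1, -1, -1, -1, -1, -1, -1, -1, -1, -1, -1]
len [196, 200, 209, 211, 223, 238, 136, 448, 211, 655, 656, 654, 653, 178, 567, 566, 564, 561, 561, 261, 270, 507, 554, 554, 250, 272, 272, 548, 546, 448, 259, -1, -1, -1, -1, -1, -1, -1, -1, -1, -1, -1, -1, -1, -1, -1, -1, -1, -1, -1]
```

Call:
arm_command(moves=[0.4,-0.4,0,0,0,0,0,0,0,0,0,0,0,0,0.8,0,0,0,0.5,0,0,0,0.3,0,0,0,0,0])

```text
time: 22.95
ee_pos: [0.4574, 0.333, 0.0625]
eef_rot: [1.0, -0.015, -0.001, 0.001]
ft_force: [0.5, -0.5, 0.3]
width: 0.0007
grip_force: 0.0
```

Call:
arm_command(moves=[0,0,0.2,0,0,0,0.2,0,0,0,0.2,0,0,0,0,0])

```text
time: 23.28
ee_pos: [0.4579, 0.3335, 0.0573]
eef_rot: [1.0, -0.015, 0.0, 0.0]
ft_force: [-0.4, -0.8, 0.6]
width: 0.0003
grip_force: 0.7
```

Call:
arm_command(moves=[0,0,0.2,0,0,0,0.2,0,0,0,0.2,0,0,0,0,0])

```text
time: 23.62
ee_pos: [0.458, 0.3337, 0.0516]
eef_rot: [1.0, -0.015, 0.0, -0.0]
ft_force: [-0.3, -0.3, 4.4]
width: 0.0002
grip_force: 2.4
```

Call:
arm_command(moves=[0,0,0.1,0,0,0,0.1,0,0,0,0,0])

```text
time: 23.87
ee_pos: [0.4581, 0.3337, 0.0512]
eef_rot: [1.0, -0.015, 0.0, 0.0]
ft_force: [-6.5, -5.5, 20.3]
width: 0.0003
grip_force: 10.2
```

Call:
arm_command(moves=[0,0,0,0,0,0,-0.5,0,0,0,-1,0,0,0,-2,0,0,0,-3,0,0,0,-3.5,0,0,0,-3.5,0,0,0,-3.5,0,0,0,0,0,0,0,0,0])

```text
time: 24.7
ee_pos: [0.4586, 0.3342, 0.2217]
eef_rot: [1.0, -0.015, 0.002, -0.001]
ft_force: [-0.9, -0.3, -0.6]
width: 0.0005
grip_force: 0.0
```

Run:
```python
from dk import *
s=r.read_state();p,a,t=tool(s);print(s['time'],p,s['ft_force'])
i=r.camera_info('wrist'); w=r.camera('wrist'); cv2.imwrite('pics/raw_w6.png',cv2.cvtColor(w,cv2.COLOR_RGB2BGR))
# metric top view of the tester at z=57 mm (module top), 2 px/mm, and coarse profiles
tp=(.534,.3345,-.0288)
def prof(z,x0,y0,x1,y1,n): 
    L=[]
    for k in np.linspace(0,1,n):
        u,v=proj(i,T(tp,(x0+(x1-x0)*k,y0+(y1-y0)*k,z)))[0]; L.append(int(w[int(round(v)),int(round(u))].mean()) if 0<=u<559.4 and 0<=v<419.4 else -1)
    return L
print('across y -44..44 step2 top z57')
for x in(5,40,75): print(x,prof(57,x,-44,x,44,45))
print('along x -30..100 step 2, y=0 / y=18')
for y in(0,20): print(y,prof(57,-30,y,100,y,66))
print('rim z41',prof(41,-30,20,100,20,66))
```

```text
24.7 [0.45863748 0.33424173 0.22174403] [-0.8584702  -0.32374753 -0.62092783]
across y -44..44 step2 top z57
5 [158, 157, 157, 157, 219, 224, 96, 158, 157, 157, 156, 134, 167, 166, 166, 166, 166, 165, 165, 164, 165, 165, 165, 164, 164, 164, 164, 163, 163, 163, 163, 162, 163, 161, 164, 123, 139, 221, 212, 151, 153, 154, 154, 149, 107]
40 [161, 160, 161, 160, 225, 227, 130, 160, 160, 160, 163, 166, 167, 167, 166, 166, 166, 165, 166, 166, 165, 165, 165, 165, 165, 165, 164, 163, 164, 163, 163, 163, 163, 162, 161, 108, 128, 222, 221, 154, 156, 156, 155, 157, 111]
75 [164, 164, 163, 161, 217, 229, 155, 164, 163, 163, 120, 165, 168, 168, 167, 167, 167, 167, 167, 166, 166, 166, 166, 165, 165, 165, 164, 165, 164, 165, 163, 164, 163, 163, 166, 161, 89, 225, 224, 156, 158, 158, 157, 156, 114]
along x -30..100 step 2, y=0 / y=18
0 [68, 69, 71, 72, 107, 154, 156, 99, 199, 200, 200, 200, 200, 201, 159, 159, 165, 164, 165, 165, 164, 164, 167, 82, 78, 78, 120, 165, 165, 166, 123, 80, 79, 74, 168, 165, 165, 168, 70, 80, 78, 146, 166, 165, 165, 170, 78, 79, 75, 166, 165, 166, 166, 165, 165, 166, 151, 157, 165, 86, 148, 221, 184, 164, -1, -1]
20 [66, 67, 68, 71, 54, 144, 153, 153, 153, 153, 153, 154, 154, 154, 160, 148, 163, 162, 163, 162, 163, 162, 162, 162, 162, 162, 163, 162, 163, 163, 163, 163, 163, 163, 162, 163, 162, 163, 163, 163, 163, 163, 164, 163, 163, 163, 163, 163, 164, 163, 164, 164, 163, 163, 163, 164, 151, 155, 160, 139, 153, 222, 178, 162, 133, -1]
rim z41 [67, 69, 70, 54, 91, 156, 153, 153, 155, 155, 155, 155, 154, 156, 84, 148, 163, 162, 163, 163, 162, 163, 162, 163, 163, 163, 163, 163, 163, 163, 163, 163, 163, 163, 163, 164, 162, 163, 163, 163, 165, 163, 163, 164, 164, 163, 163, 163, 164, 164, 163, 163, 164, 163, 164, 163, 163, 164, 150, 155, 160, 141, 152, 224, 178, 160]
```

Run:
```python
from dk import *
i=r.camera_info('wrist'); w=cv2.imread('pics/raw_w6.png').mean(2).astype(np.float32); tp=(.534,.3345,-.0288)
def prof(z,x,ys):
    q=np.array([proj(i,T(tp,(x,y,z)))[0] for y in ys],np.float32); return cv2.remap(w,q[:,:1],q[:,1:],cv2.INTER_LINEAR)[:,0].astype(int).tolist()
for x in(5,40,75):
    print(x,'R z57',prof(57,x,np.arange(22,32,1)),'R z41',prof(41,x,np.arange(26,40,1)));print('   L z57',prof(57,x,-np.arange(18,30,1.)),'L z41',prof(41,x,-np.arange(28,44,1.)))
print('tip-to-block z46 x',prof.__name__,[int(cv2.remap(w,*[np.float32([[v]]) for v in proj(i,T(tp,(x,0,46)))[0]],cv2.INTER_LINEAR)[0,0]) for x in range(-26,4)])
```

```text
5 R z57 [162, 162, 147, 122, 122, 135, 189, 218, 216, 191] R z41 [126, 125, 121, 165, 213, 218, 213, 178, 149, 152, 153, 153, 153, 153]
   L z57 [166, 166, 166, 166, 164, 135, 133, 155, 157, 157, 157, 157] L z41 [157, 157, 157, 157, 158, 158, 99, 227, 224, 224, 221, 156, 156, 157, 157, 157]
40 R z57 [162, 161, 139, 99, 140, 148, 212, 222, 221, 196] R z41 [118, 133, 132, 183, 218, 220, 221, 183, 157, 156, 156, 156, 156, 155]
   L z57 [167, 167, 167, 167, 168, 147, 125, 151, 161, 160, 160, 160] L z41 [160, 160, 160, 160, 160, 157, 136, 214, 228, 227, 225, 165, 159, 160, 160, 161]
75 R z57 [165, 152, 111, 154, 163, 94, 227, 225, 224, 198] R z41 [125, 160, 127, 171, 228, 224, 225, 178, 158, 157, 157, 157, 157, 157]
   L z57 [167, 167, 167, 167, 169, 162, 129, 135, 164, 163, 162, 162] L z41 [162, 162, 162, 163, 163, 150, 147, 200, 229, 230, 220, 182, 163, 163, 163, 163]
tip-to-block z46 x prof [72, 65, 59, 122, 182, 151, 143, 156, 140, 102, 106, 114, 114, 113, 109, 106, 106, 106, 106, 106, 107, 109, 105, 64, 96, 148, 164, 164, 164, 164]
```

Run:
```python
from h import *
from bench import r
a=cv2.imread('pics/raw_scene0.png'); c=cv2.cvtColor(r.camera('scene'),cv2.COLOR_RGB2BGR)
for n,(x0,y0,x1,y1) in dict(trafo=(130,168,174,206),spool=(222,236,246,266)).items(): print(n,cv2.absdiff(a,c)[y0:y1,x0:x1].max(2).mean(), np.percentile(cv2.absdiff(a,c)[y0:y1,x0:x1].max(2),98))
print(r.close_job())
```

```text
trafo 6.285885167464115 16.0
spool 6.143055555555556 11.0
the job is handed in; nothing more can be done
None
```

The job is handed in at about 25 s. The ejector was pushed fully in and drove the module out. The module is flat in the nest with its tongue to the contact block, about 3 mm off centre. The start button was pressed to its stop, though I did not check in a picture that it came back up. The camera was not bumped as far as I could tell, and the transformer and spool are unmoved. The gripper could not reach under the ring light, so I pushed the ejector with the large spare module and put it back within about 5 mm of where it lay.

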